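# Wedge the scale platform off its rests

## Task

The bench scale's zero has to be checked with its two cans left standing on it, so take the weight off its rests: pick up the orange wedge by its block, lay it flat on the scale's yellow track, thin edge towards the platform, and slide it straight under the middle of the platform's front lip until the platform just lifts off its rests, the lip about 5 mm up (it then lies on the wedge's white band). Finish while still gripping the wedge there: keep holding it still and do not let go. Lift the platform with the wedge only, without the robot touching the platform or the cans, and leave the jar, the spare can and the blue pot where they are.

Things in the scene. Friction and masses are not known exactly. Their poses are not given: they have to be found in the camera images.
- scale: grey low bench scale, fixed. Origin on the table (z = 0) straight below the lowest line of the platform's front lip, at mid width; x points to the rear (the way the wedge is pushed), z up. A channel 90 mm wide (y -45 to 45 mm) and 170 mm deep under the platform is free for the wedge. Behind the platform, at x 208 to 242 mm, a white display box 62 mm high.
- track (a point): point on the yellow track, 60 mm in front of the lip. The track, 36 mm wide, is painted along the middle of the flat apron in front of the platform (scale x -130 to 0 mm, 110 mm wide), whose top is 8 mm above the table; the same level goes on under the platform.
- lip (a point): lowest line of the platform's rounded front lip (5 mm radius, 168 mm wide), its middle. At rest it is 18 mm above the table, i.e. 10 mm above the apron; it rises as the platform is lifted. The lip's foremost point is 4 mm in front of it. The platform's top is 26 mm above the table.
- platform: steel platform of the scale, 170 x 168 x 6 mm, 0.8 kg, hinged along its rear edge (its origin is on that hinge, 170 mm behind the lip); x to the rear, z up. Level when it lies on its rests; the front lip can be lifted freely. With the cans it bears on the wedge with about 6 to 9 N.
- wedge: loose orange wedge, 112 mm long (x), 32 mm wide (y), 0.13 to 0.21 kg; origin at the centre of its flat underside; x points to the thin edge, z up. Starts flat on the table, left or right of the scale. Its top slopes from 4 mm high at the thin edge (x = 56 mm) to 26 mm at x = -32 mm. The tail is an upright grip block: x -56 to -30 mm, 28 mm wide in y, 55 mm high.
- wedge_tip (a point): middle of the wedge's thin edge, on its underside. With this edge d mm past the lip's lowest line the wedge there is 4 + d/4 mm thick: it touches the lip at d = 24 and has lifted it 5 mm at d = 44. A white band crosses the slope 38 to 50 mm behind the edge.
- wedge_grip (a point): centre of the wedge's grip block, 43 mm behind the wedge's origin and 36 mm above its underside: a place to grip, fingers closing along the wedge's y over 28 mm
- can_a: full paper-wrapped tin standing on the platform, 72 mm diameter, 90 mm high, 0.3 to 0.55 kg; origin at the centre of its underside; about 105 mm behind the lip, 42 mm left of the middle
- can_b: the same tin, 42 mm right of the middle of the platform
- jar: bystander: white jar with yellow lid, 72 mm diameter, 80 mm high, origin under its centre; it stands on the side of the scale opposite to the wedge
- spare_can: bystander: tin, 72 mm diameter, 90 mm high, standing on the table; origin under its centre
- pot: bystander: blue pot with a white lid, 64 mm diameter, 72 mm high, standing on the table; origin under its centre

How it is judged:
By the outcome, as a careful person would: the job done as asked, in the order asked, and still so for the second after the job is handed in, while the arm keeps its last pose, push and grip.
It also fails if it takes over 54 s, if anything falls off the work surface, if the arm or the gripper's body presses on something with over 40 N, if the wrist force passes 120 N, or if a joint passes its speed limit or range.

## Robot

A 7-joint arm with a two-finger parallel gripper is mounted at the origin on the work surface. World frame = base frame: x ahead of the robot, y to its left, z up, the work surface at z = 0. Lengths are in m, angles in rad, forces in N, time in s.
With the tool pointing down it reaches from about 0.35 to 0.9 m from the base axis. Payload 8.1 kg.
Tool frame: the origin (TCP) lies on the centre line of the jaws, within the pads' length; the fingertips stand 17 mm ahead of it and the grasp point (between the pads) lies 2 mm behind it; z points along the fingers, y is the direction in which the jaws open and shut (so a half turn about z gives the same grasp; the last joint's range is limited). The gripper opens to 92 mm and grips with 3 to 60 N. Pads are 19 mm wide; open, the fingers measure 130 mm over their backs; the gripper's body (75 mm by 190 mm) begins 47 mm behind the grasp point.
Start: joints at [-1.327, 0.434, 0.025, 1.573, -0.012, 1.134, -0.075], TCP at [0.212, 0.588, 0.244] pointing down, gripper open.
Joint ranges: [-2.62, 2.62], [-0.44, 2.09], [-1.27, 1.32], [0.08, 2.57], [-1.32, 4.46], [0.12, 2], [-2.74, 2.74]. Speed limits (rad/s): [2.22, 2.22, 3.01, 3.01, 3.14, 3.14, 3.14].

## Interface

Orientations are given as a rotation vector (axis times angle).
In Python, from cell import arm gives the robot as it stands.
- The arm moves only by the shell command python3 -m creep 'ROWS' [FORCE]. ROWS is JSON, a list that holds one entry, the list of rows, each a list of 7 numbers: the shift along the world's x, y, z in cm, then the turn, a rotation vector about the world's x, y, z in degrees, then the opening, from -1 (shut) to 1 (fully open), so that 0 is half open. In form: [[[tx, ty, tz, ax, ay, az, jaw], ...]]. A call has 1 to 5 rows; each row is the pose to reach, as a shift and turn from the pose commanded when the call began; what a row does not reach only later rows make up. A row lasts 1/10 s, in which the tool goes at most 50 mm and 8.59 degrees, less where a joint would pass 70% of its speed; a pose out of reach is approached as far as the arm can. A call with a gripper value outside its range is refused whole. The fingers move at their own pace and stop on an object; FORCE is the grip in N (left out, the last holds). Time passes only in rows, so rows that repeat a pose let the fingers close. It gives the time, the measured TCP pose, the force and the opening at its end, in the units of the state.
- arm.observe(): the state, without advancing time (a new reading comes with each control period).
- arm.get_image(name): name is "scene" or "top" or "wrist"; returns the picture (420x560x3 uint8, red, green, blue); there is no depth.
- arm.camera_model(name): a dict with "vfov" (degrees; the focal length in pixels is half the picture's height over the tangent of half this angle, whatever the lens; pixels are square), "cx", "cy" (the principal point, pixels), "k1" (the pictures are not rectified: a ray, as slopes to the right and down, at radius r is drawn at 1 + k1 r^2 times it, then the intrinsics apply), "cam_to_world" (4x4, takes a point from camera to world coordinates); the wrist camera has in their place "T_tool_cam" (4x4, takes a point from camera to tool coordinates, whose origin is the TCP and whose axes are the flange's). Camera axes: x right, y down, z forward; pixel columns grow to the right and rows downward; lengths in m; the calibration is good to about 2 mm. A picture is of the moment at which its call begins: read the wrist's pose just before it. camera_model takes no time and is no camera call.
- arm.sign_off(): hands the job in, once; it reports no verdict.
The state is a dict: "clock": time; "joints": joint angles; "dq": joint speeds; "joint_efforts": joint torques, N m; "position": TCP position; "ee_rot": TCP orientation; "force": force on the tool from outside, world axes, zero at the start; "ft_torque": the same for the moment, N m; "width": opening from 0.0 (shut) to 1.0 (fully open).
Only numpy, scipy, OpenCV 4.12 (cv2) and the standard library are available. Lean on these libraries where they do the work, as an engineer would, in place of code of your own. Each camera call takes 0.05 s, during which the arm holds its last target.

## Working session

There is one attempt and no reset: what is moved stays moved. The work goes in short steps, Python scripts to look and compute and a shell command to move; the robot and the scene stay as the last step left them, time stands still between calls to the robot, and variables do not carry over. Pictures are saved under pics/ and viewed, and the job is handed in when it is done.

```bash
ls; mkdir -p pics; python3 - <<'E'
from cell import arm
import cv2
print(arm.observe())
for n in("scene","top","wrist"):
    im=arm.get_image(n); cv2.imwrite(f"pics/{n}0.png",im[:,:,::-1]); print(n,arm.camera_model(n))
E
```

```text
pics
{'clock': 0.0, 'joints': array([-1.32660965,  0.43521747,  0.02499082,  1.57411415, -0.0115873 ,
        1.13400142, -0.07507797]), 'dq': array([ 0.00016852,  0.00069145, -0.00020718, -0.00079611, -0.00058132,
        0.00095424,  0.00169459]), 'joint_efforts': array([ 5.42257239e-04, -6.67853737e+01,  9.85287689e-01, -3.14458680e+01,
       -6.05276437e-02,  4.32628265e-02,  1.66051382e-04]), 'position': array([0.2123212 , 0.58730385, 0.242942  ]), 'ee_rot': array([-5.42077015e-01, -3.09435635e+00,  2.49997384e-03]), 'force': array([-0.4503655 , -0.27411372,  0.80479875]), 'ft_torque': array([-0.03014243,  0.00922132, -0.00295586]), 'width': 0.9997874457913413}
scene {'vfov': 43.43180042761009, 'cx': 278.32276388238165, 'cy': 209.82437170657926, 'k1': 0.016780932150701255, 'cam_to_world': array([[ 0.54876753,  0.55179597, -0.62799315,  1.31436758],
       [ 0.8358966 , -0.35189951,  0.42124055, -0.43993166],
       [ 0.01144835, -0.75610048, -0.65435541,  0.75835342],
       [ 0.        ,  0.        ,  0.        ,  1.        ]])}
top {'vfov': 57.831040144287066, 'cx': 274.9024050675926, 'cy': 209.70035388971465, 'k1': -0.10817817114309528, 'cam_to_world': array([[-0.02378214, -0.99755985,  0.06564117,  0.56501013],
       [-0.99907155,  0.02607485,  0.034295  , -0.01906595],
       [-0.0359229 , -0.06476461, -0.99725377,  0.98502754],
       [ 0.        ,  0.        ,  0.        ,  1.        ]])}
wrist {'vfov': 71.42629197108648, 'cx': 283.22781757907916, 'cy': 211.15935517832108, 'k1': -0.000830627724356976, 'T_tool_cam': array([[-8.15000938e-05, -9.52252861e-01, -3.05310468e-01,
         8.34406413e-02],
       [ 9.99999955e-01,  1.07356033e-05, -3.00425661e-04,
        -5.69059533e-04],
       [ 2.89358887e-04, -3.05310478e-01,  9.52252817e-01,
        -1.40774229e-01],
       [ 0.00000000e+00,  0.00000000e+00,  0.00000000e+00,
         1.00000000e+00]])}
```

View pics/scene0.png

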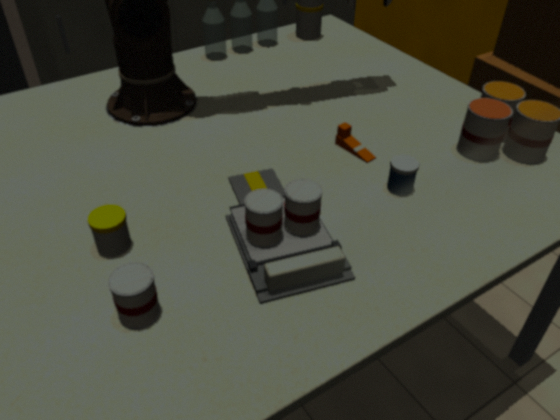

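View pics/top0.png

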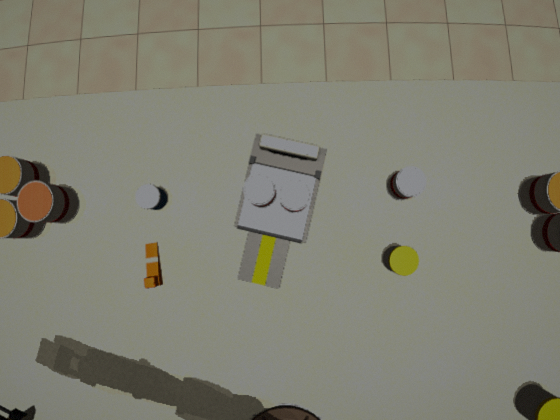

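View pics/wrist0.png

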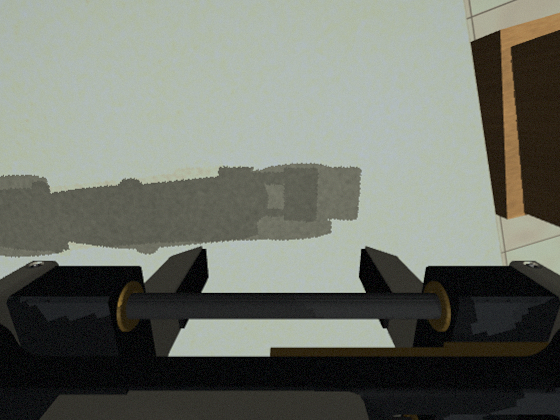

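The top view shows the wedge near (152,265) with its block at (152,282) and thin edge up near (151,243). The track is at about (264,260), the lip's middle near (271,235), the cans are on the platform, and the pot is at (150,197). I'll zoom in to measure.

```bash
cat > h.py <<'E'
import numpy as np, cv2
from cell import arm
def K(m):
    f=210/np.tan(np.radians(m['vfov'])/2); return np.array([[f,0,m['cx']],[0,f,m['cy']],[0,0,1.]])
def dist(m): return np.array([m['k1'],0,0,0,0.])
def T(m,st=None):
    if 'cam_to_world' in m: return m['cam_to_world']
    W=np.eye(4); W[:3,:3]=cv2.Rodrigues(np.array(st['ee_rot']))[0]; W[:3,3]=st['position']; return W@m['T_tool_cam']
def ray(name,uv,z,st=None):
    m=arm.camera_model(name); t=T(m,st)
    p=cv2.undistortPoints(np.array(uv,float).reshape(-1,1,2),K(m),dist(m)).reshape(-1,2)
    d=np.c_[p,np.ones(len(p))]@t[:3,:3].T; c=t[:3,3]
    return c+d*((np.asarray(z)-c[2])/d[:,2])[:,None]
def proj(name,P,st=None):
    m=arm.camera_model(name); t=np.linalg.inv(T(m,st))
    return cv2.projectPoints(np.array(P,float).reshape(-1,3),cv2.Rodrigues(t[:3,:3])[0],t[:3,3],K(m),dist(m))[0].reshape(-1,2)
E
python3 - <<'E'
import cv2
im=cv2.imread('pics/top0.png')
a=cv2.resize(im[230:300,120:190],None,fx=8,fy=8,interpolation=cv2.INTER_CUBIC);cv2.imwrite('pics/c1.png',a)
a=cv2.resize(im[125:295,225:335],None,fx=3.5,fy=3.5,interpolation=cv2.INTER_CUBIC);cv2.imwrite('pics/c2.png',a)
E
```

```text
(no output)
```

View pics/c1.png

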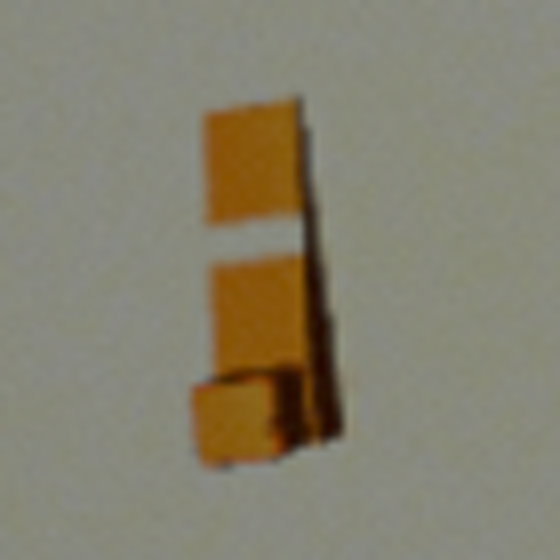

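View pics/c2.png

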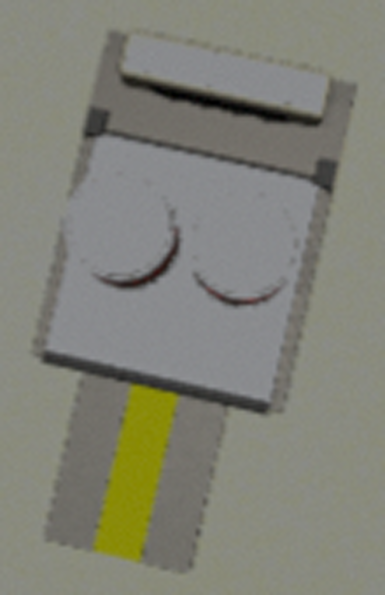

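```bash
cat >> h.py <<'E'
from scipy.optimize import least_squares
def fit(obs,x0):
    # obs: list of (cam,uv,localP,st)
    def loc(p,L):
        c,s=np.cos(p[2]),np.sin(p[2]); return np.array([p[0]+c*L[0]-s*L[1],p[1]+s*L[0]+c*L[1],L[2]])
    def r(p): return np.concatenate([proj(o[0],[loc(p,np.array(o[2])/1000)],o[3])[0]-o[1] for o in obs])
    s=least_squares(r,x0); return s.x,s.fun.reshape(-1,2)
E
cat > fit0.py <<'E'
from h import *
def c(u,k,o): return (np.array(u)+.5)/k-.5+np.array(o)
w=[((205,112),(56,16,4)),((299,99),(56,-16,4)),((208,223),(18,16,13.5)),((302,213),(18,-16,13.5)),((210,265),(6,16,16.5)),((303,256),(6,-16,16.5)),((193,388),(-30,14,55)),((205,466),(-56,14,55)),((283,455),(-56,-14,55)),((270,374),(-30,-14,55))]
p,e=fit([('top',c(u,8,(120,230)),L,None) for u,L in w],[.5,.25,0]);print('wedge',p,np.degrees(p[2]));print(e.round(1).tolist())
s=[((45,540),(-130,55,8)),((190,572),(-130,-55,8)),((95,550),(-130,18,8)),((142,560),(-130,-18,8)),((42,360),(-4,84,21)),((268,412),(-4,-84,21)),((47,349),(2,84,26)),((272,402),(2,-84,26))]
p,e=fit([('top',c(u,3.5,(225,125)),L,None) for u,L in s],[.5,0,0]);print('scale',p,np.degrees(p[2]));print(e.round(1).tolist())
E
python3 fit0.py
```

```text
wedge [0.49576204 0.33645649 0.13314959] 7.6289092999500205
[[-0.1, -0.1], [-0.3, -0.3], [0.2, 0.5], [0.1, 0.0], [0.2, -0.1], [0.3, -0.7], [-0.6, -0.2], [-0.6, 0.4], [0.3, 0.3], [0.5, 0.0]]
scale [ 0.56855274  0.02927253 -0.24841069] -14.23288415307484
[[0.1, -0.9], [0.4, -0.2], [-0.2, -0.4], [0.0, -0.1], [0.4, 0.1], [0.3, 0.0], [-0.8, 0.9], [-0.3, 0.6]]
```

```bash
cat > plan.py <<'E'
from h import *
from scipy.spatial.transform import Rotation as Ro
def go(target,yaw):  # yaw of object's x axis; tool y along object's y; tool x opposite object's x
    s=arm.observe(); R=Ro.from_rotvec(s['ee_rot'])
    c,n=np.cos(yaw),np.sin(yaw)
    D=Ro.from_matrix(np.array([[-c,-n,0],[-n,c,0],[0,0,-1.]]).T.T)
    M=np.column_stack([[-c,-n,0],[-n,c,0],[0,0,-1.]])
    d=(Ro.from_matrix(M)*R.inv()).as_rotvec(degrees=True)
    print('t',s['clock'],'shift cm',((np.array(target)-s['position'])*100).round(2),'turn',d.round(2),'F',s['force'].round(1),'w',s['width'])
E
python3 - <<'E'
from plan import *
p=np.array([.49576,.33646]);y=.13315
g=p+np.array([np.cos(y),np.sin(y)])*-.043
print(g); go([*g,.16],y)
E
```

```text
[0.45314061 0.33075145]
t 0.15 shift cm [ 24.08 -25.67  -8.31] turn [ 0.07 -0.   27.5 ] F [-0.6 -0.2  0.1] w 0.9972748323785396
```

```bash
python3 -m creep '[[[4,-4.3,-1,0,0,5.5,1],[8,-8.6,-2,0,0,11,1],[12,-13,-3,0,0,16.5,1],[16,-17.1,-4,0,0,22,1],[19,-20.3,-5,0,0,27.5,1]]]'
python3 -m creep '[[[3,-3,-1.6,0,0,0,1],[5,-5.3,-3,0,0,0,1],[5,-5.3,-3,0,0,0,1],[5,-5.3,-3,0,0,0,1]]]'
python3 - <<'E'
from plan import *
go([.4531,.3308,.16],.13315)
s=arm.observe(); im=arm.get_image('wrist'); cv2.imwrite('pics/w1.png',im[:,:,::-1]); import pickle; pickle.dump(s,open('w1.pkl','wb'))
E
```

```text
clock: 0.65
position: [0.3816, 0.4064, 0.1999]
ee_rot: [-0.215, 3.134, 0.0]
force: [0.5, 0.5, -0.0]
width: 1.002
clock: 1.05
position: [0.4306, 0.3543, 0.1698]
ee_rot: [0.206, -3.134, 0.001]
force: [-0.2, 0.4, 0.4]
width: 1.0
t 1.05 shift cm [ 2.25 -2.35 -0.98] turn [ 0.03 -0.05  0.11] F [-0.2  0.4  0.4] w 1.0004452517342772
```

View pics/w1.png

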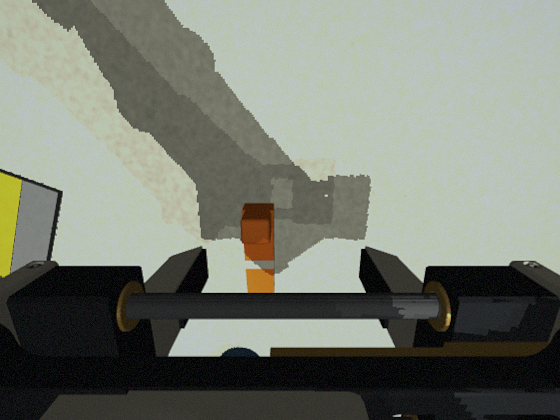

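```bash
python3 - <<'E'
import cv2
im=cv2.imread('pics/w1.png')
cv2.imwrite('pics/c3.png',cv2.resize(im[190:300,210:310],None,fx=5,fy=5,interpolation=cv2.INTER_CUBIC))
E
```

```text
(no output)
```

View pics/c3.png

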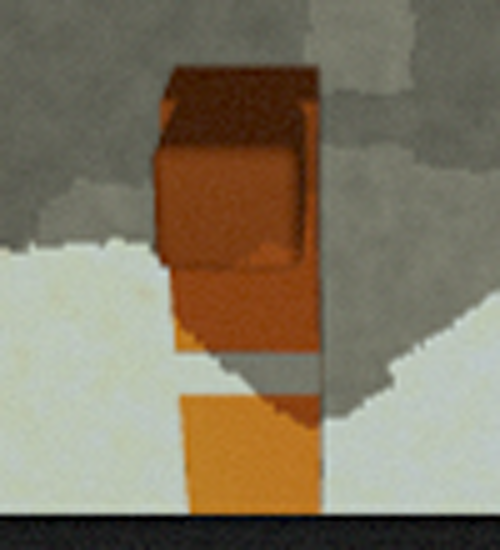

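```bash
python3 - <<'E'
from plan import *
import pickle
s=pickle.load(open('w1.pkl','rb'))
def c(u): return (np.array(u)+.5)/5-.5+np.array((210,190))
w=[((160,148),(-56,-14,55)),((301,150),(-56,14,55)),((160,268),(-30,-14,55)),((301,268),(-30,14,55)),((177,352),(6,-16,16.5)),((321,352),(6,16,16.5)),((180,395),(18,-16,13.5)),((322,395),(18,16,13.5)),((175,66),(-56,-16,0)),((320,66),(-56,16,0))]
p,e=fit([('wrist',c(u),L,s) for u,L in w],[.5,.33,.13]);print(p,np.degrees(p[2]),e.round(1).tolist())
g=p[:2]-.043*np.array([np.cos(p[2]),np.sin(p[2])]);print(g);go([*g,.036],p[2])
E
```

```text
[0.49522218 0.33563118 0.12277282] 7.0343643421973185 [[-1.6, -0.5], [0.4, -0.7], [-0.6, 1.3], [0.6, 1.5], [0.1, -0.2], [-0.0, 0.0], [0.2, -0.5], [-0.1, -0.3], [0.6, -0.5], [0.6, -0.2]]
[0.45254584 0.3303652 ]
t 1.1 shift cm [  2.25  -2.53 -13.42] turn [-0.03 -0.03 -0.61] F [-0.9  0.2  0.3] w 0.9977030107932713
```

```bash
python3 -m creep '[[[2.2,-2.5,-3,0,0,-0.5,1],[2.2,-2.5,-6,0,0,-0.5,1],[2.2,-2.5,-9,0,0,-0.5,1],[2.2,-2.5,-11,0,0,-0.5,1],[2.2,-2.5,-12,0,0,-0.5,1]]]'
python3 - <<'E'
from plan import *
go([.4525,.3304,.036],.1235)
E
```

```text
clock: 1.6
position: [0.4509, 0.3313, 0.0489]
ee_rot: [0.199, -3.133, 0.0]
force: [-0.3, 0.2, -0.4]
width: 0.998
t 1.6 shift cm [ 0.16 -0.09 -1.29] turn [ 0.02 -0.1  -0.21] F [-0.3  0.2 -0.4] w 0.9981151072703641
```

```bash
python3 -m creep '[[[0.1,-0.1,-1.2,0,0,-0.2,1],[0.1,-0.1,-1.2,0,0,-0.2,1],[0.1,-0.1,-1.2,0,0,-0.2,-0.1],[0.1,-0.1,-1.2,0,0,-0.2,-0.3],[0.1,-0.1,-1.2,0,0,-0.2,-1]]]' 40
python3 -m creep '[[[0,0,0,0,0,0,-1],[0,0,0,0,0,0,-1],[0,0,0,0,0,0,-1],[0,0,0,0,0,0,-1]]]' 40
```

```text
clock: 2.1
position: [0.454, 0.3294, 0.0391]
ee_rot: [-0.19, 3.135, 0.001]
force: [0.4, 1.0, 0.2]
width: 0.789
clock: 2.5
position: [0.4535, 0.329, 0.0382]
ee_rot: [0.19, -3.136, -0.0]
force: [-0.2, -0.5, 1.1]
width: 0.436
```

```bash
python3 -m creep '[[[0,0,0,0,0,0,-1],[0,0,0,0,0,0,-1],[0,0,0,0,0,0,-1],[0,0,0,0,0,0,-1],[0,0,0,0,0,0,-1]]]' 40
python3 - <<'E'
from plan import *
go([.4525,.3304,.036],.1235)
E
```

```text
clock: 3.0
position: [0.4535, 0.3291, 0.0382]
ee_rot: [-0.19, 3.136, 0.0]
force: [-0.1, 0.5, -0.3]
width: 0.302
t 3.0 shift cm [-0.1   0.13 -0.22] turn [-0.01  0.    0.15] F [-0.1  0.5 -0.3] w 0.30203594377753795
```

```bash
python3 -m creep '[[[0,0,1,0,0,0,-1],[0,0,3,0,0,0,-1],[0,0,5,0,0,0,-1],[0,0,7,0,0,0,-1],[0,0,8,0,0,0,-1]]]'
python3 - <<'E'
from plan import *
y=np.radians(-14.23);o=np.array([.5686,.0293]);u=np.array([np.cos(y),np.sin(y)])
# tip 25 mm in front of the lip: grip 99 behind tip
g=o-u*(.099+.030); go([*g,.12],y)
s=arm.observe(); im=arm.get_image('wrist'); cv2.imwrite('pics/w2.png',im[:,:,::-1])
E
```

```text
clock: 3.5
position: [0.4541, 0.3293, 0.1204]
ee_rot: [-0.189, 3.134, 0.002]
force: [-0.1, 0.5, -0.8]
width: 0.302
t 3.5 shift cm [ -1.06 -26.83  -0.04] turn [ -0.06   0.11 -21.14] F [-0.1  0.5 -0.8] w 0.3023770320722883
```

View pics/w2.png

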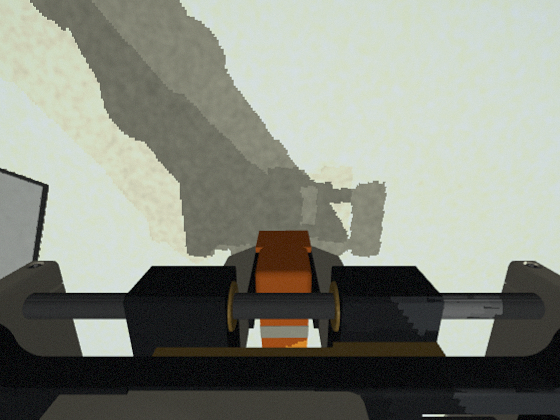

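```bash
python3 -m creep '[[[-0.5,-3,0,0,0,-3,-1],[-1,-6,0,0,0,-6,-1],[-1,-10,0,0,0,-10,-1],[-2,-13,0,0,0,-13,-1],[-3,-15,0,0,0,-15,-1]]]'
python3 -m creep '[[[0,0,0,0,0,-3,-1],[0,0,0,0,0,-6,-1],[0,0,0,0,0,-6,-1]]]'
python3 - <<'E'
from plan import *
import pickle
y=np.radians(-14.23);o=np.array([.5686,.0293]);u=np.array([np.cos(y),np.sin(y)])
g=o-u*(.099+.030); go([*g,.12],y)
s=arm.observe(); im=arm.get_image('wrist'); cv2.imwrite('pics/w3.png',im[:,:,::-1]);pickle.dump(s,open('w3.pkl','wb'))
im=arm.get_image('top'); cv2.imwrite('pics/top3.png',im[:,:,::-1])
E
```

```text
clock: 4.05
position: [0.4228, 0.1761, 0.1177]
ee_rot: [-0.228, -3.132, 0.002]
force: [0.3, -0.1, -2.2]
width: 0.304
clock: 4.35
position: [0.4232, 0.1786, 0.1179]
ee_rot: [-0.387, -3.117, 0.001]
force: [0.4, -0.4, -1.9]
width: 0.299
t 4.35 shift cm [  2.03 -11.76   0.21] turn [ 0.02 -0.03 -0.09] F [ 0.4 -0.4 -1.9] w 0.2992547494364367
```

View pics/w3.png

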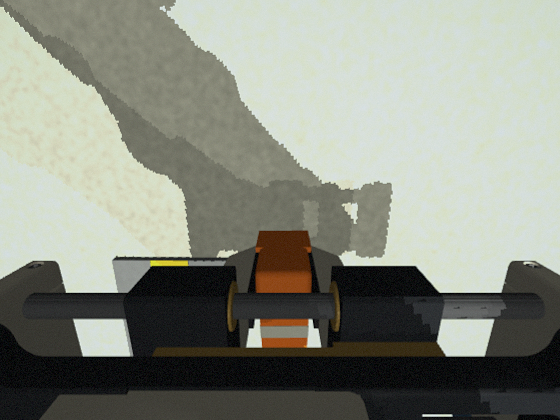

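View pics/top3.png

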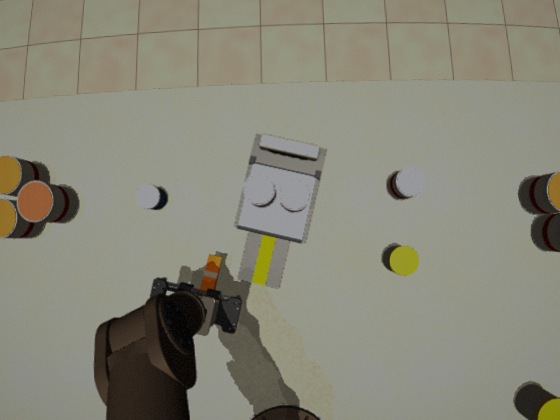

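```bash
python3 - <<'E'
import cv2
im=cv2.imread('pics/w3.png')
cv2.imwrite('pics/c4.png',cv2.resize(im[245:355,100:240],None,fx=5,fy=5,interpolation=cv2.INTER_CUBIC))
E
```

```text
(no output)
```

View pics/c4.png

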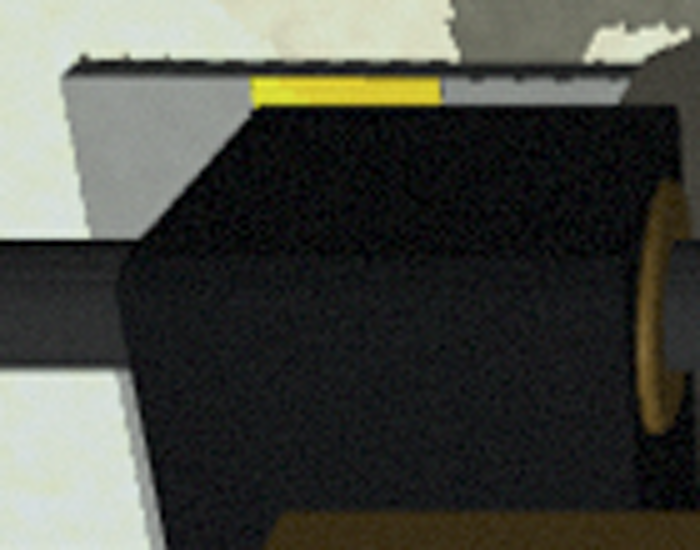

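```bash
python3 - <<'E'
from plan import *
import pickle
s=pickle.load(open('w3.pkl','rb'))
c=lambda u:(np.array(u)+.5)/5-.5+np.array((100,245))
w=[((65,77),(-130,-55,8)),((252,77),(-130,-18,8)),((440,78),(-130,18,8)),((620,79),None)]
p,e=fit([('wrist',c(u),L,s) for u,L in w if L],[.568,.03,-.248]);print(p,np.degrees(p[2]),e.round(1).tolist())
def c(u,k,o): return (np.array(u)+.5)/k-.5+np.array(o)
t=[((45,540),(-130,55,8)),((190,572),(-130,-55,8)),((95,550),(-130,18,8)),((142,560),(-130,-18,8))]
P=ray('top',[c(u,3.5,(225,125)) for u,_ in t],.008); print(P.round(4).tolist())
c=lambda u:(np.array(u)+.5)/5-.5+np.array((100,245))
print(ray('wrist',[c(u) for u,L in w if L],.008,s).round(4).tolist())
print(proj('top',[[.5686,.0293,.018]]), proj('top',[[.5686-.13*np.cos(p[2]),.0293-.13*np.sin(p[2]),.008]]))
q=np.array([.56855,.02927]);y=-.2484
for L in ((-130,-55),(-130,-18),(-130,18)):
  a=np.array(L)/1000; print(q+[np.cos(y)*a[0]-np.sin(y)*a[1],np.sin(y)*a[0]+np.cos(y)*a[1]])
E
```

```text
[ 0.56702454  0.02993524 -0.24553779] -14.0682789059344 [[-1.0, 0.1], [0.4, 0.1], [0.6, -0.1]]
[[0.4537, 0.1148, 0.008], [0.4285, 0.009, 0.008], [0.4458, 0.0782, 0.008], [0.4379, 0.0439, 0.008]]
[[0.4277, 0.0091, 0.008], [0.4364, 0.0437, 0.008], [0.4453, 0.0784, 0.008]]
[[269.52720897 233.41808544]] [[258.54192667 282.97530304]]
[0.42901815 0.00791905]
[0.43811473 0.04378341]
[0.44696545 0.07867847]
```

```bash
python3 - <<'E'
import cv2
im=cv2.imread('pics/w3.png')
cv2.imwrite('pics/c5.png',cv2.resize(im[222:352,235:335],None,fx=4.5,fy=4.5,interpolation=cv2.INTER_CUBIC))
E
```

```text
(no output)
```

View pics/c5.png

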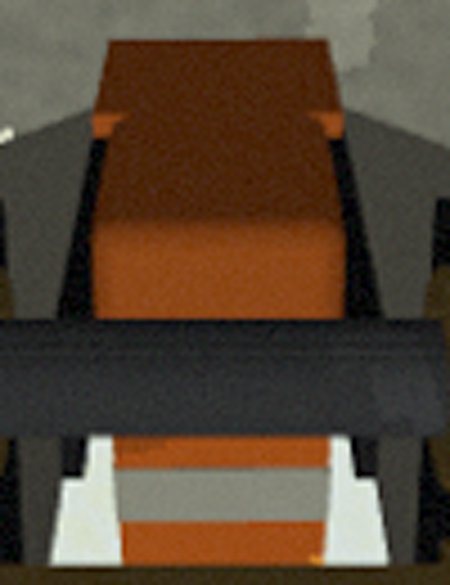

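```bash
python3 - <<'E'
from plan import *
import pickle
s=pickle.load(open('w3.pkl','rb'))
c=lambda u:(np.array(u)+.5)/4.5-.5+np.array((235,222))
w=[((108,38),(-56,-16,0)),((330,38),(-56,16,0)),((95,223),(-56,-14,55)),((345,223),(-56,14,55)),((118,470),(6,-16,16.5)),((330,469),(6,16,16.5)),((122,522),(18,-16,13.5)),((327,522),(18,16,13.5))]
U=np.array([c(u) for u,_ in w]);L=np.array([l for _,l in w])/1000
R0=Ro.from_rotvec(s['ee_rot']).as_matrix()@np.diag([-1,1,-1.])
def r(p):
    R=R0@Ro.from_euler('zy',p[3:5]).as_matrix()
    return (proj('wrist',s['position']+(L+p[:3])@R.T,s)-U).ravel()
x=least_squares(r,[.043,0,-.036,0,0]); print((x.x[:3]*1000).round(2),np.degrees(x.x[3:]).round(2),x.fun.round(1))
E
```

```text
[ 43.44  -0.35 -39.79] [ 0.53 -0.77] [ 0.7  0.7 -0.4  0.3 -1.2  0.1  1.2 -0.4 -0.3 -0.1  0.2 -0.3 -0.4 -0.
  0.2 -0.4]
```

```bash
cat >> plan.py <<'E'
SY=np.radians(-14.15);SO=np.array([.568,.0297]);SU=np.array([np.cos(SY),np.sin(SY)])
def tipgo(d,z): go([*(SO+SU*(d-.0988)),z],SY)
def rel():
    s=arm.observe();v=s['position'][:2]-SO; print('tip d mm',((v@SU)+.0988)*1000,'lat',(v@[-SU[1],SU[0]])*1000,'z',s['position'][2],'F along',s['force'][:2]@SU,'Fz',s['force'][2],'t',s['clock'])
E
python3 -c "
from plan import *
tipgo(-.02,.065)"
```

```text
t 4.45 shift cm [  2.95 -12.02  -5.29] turn [ 0.02 -0.02 -0.18] F [-0.3  0.4 -1.5] w 0.30157585318415614
```

```bash
python3 -m creep '[[[1,-4,0,0,0,0,-1],[2,-8,0,0,0,0,-1],[2.6,-10.5,-0.5,0,0,0,-1],[2.9,-11.8,-1.5,0,0,0,-1],[2.9,-12,-3,0,0,0,-1]]]'
python3 -m creep '[[[0,0,-1,0,0,0,-1],[0,0,-2,0,0,0,-1],[0,0,-2,0,0,0,-1]]]'
python3 - <<'E'
from plan import *
rel(); tipgo(-.02,.0465)
for n in('top','scene','wrist'):
  im=arm.get_image(n); cv2.imwrite(f'pics/{n}4.png',im[:,:,::-1])
im=cv2.imread('pics/top4.png');cv2.imwrite('pics/c6.png',cv2.resize(im[200:310,210:320],None,fx=5,fy=5,interpolation=cv2.INTER_CUBIC))
E
```

```text
clock: 4.95
position: [0.4535, 0.0569, 0.0883]
ee_rot: [0.387, 3.116, -0.0]
force: [-1.1, -0.0, -0.8]
width: 0.302
clock: 5.25
position: [0.4517, 0.0594, 0.067]
ee_rot: [-0.382, -3.116, 0.001]
force: [0.1, -0.5, -1.5]
width: 0.305
tip d mm -21.216664589352035 lat 0.37205458452791934 z 0.06702772523829238 F along 0.2648987180299241 Fz -1.4991177657082682 t 5.25
t 5.25 shift cm [ 0.11 -0.07 -2.05] turn [ 0.02 -0.13 -0.16] F [ 0.1 -0.5 -1.5] w 0.3047407964692479
```

View pics/c6.png

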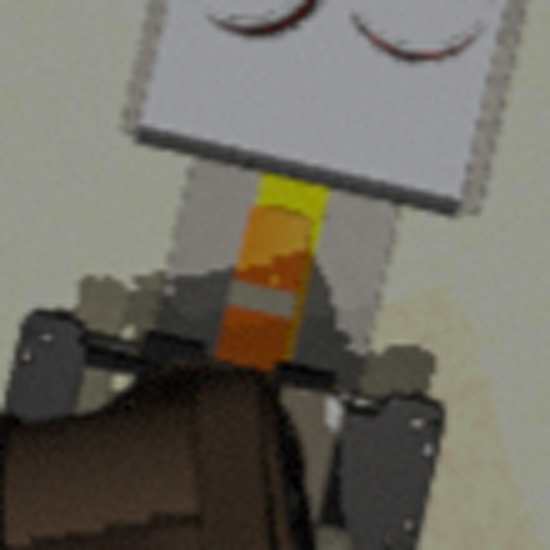

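View pics/wrist4.png

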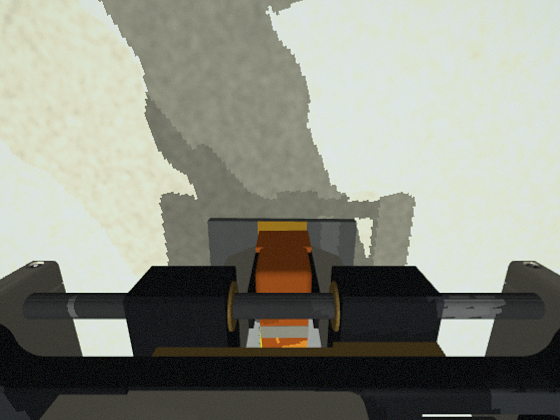

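```bash
python3 - <<'E'
from plan import *
N=np.array([-SU[1],SU[0]])
def P(d,l,z): return [*(SO+SU*d+N*l),z]
p=np.array([P(-.0212,.016,.031+.002),P(-.0212,-.016,.033),P(-.0712,.016,.0455),P(-.0712,-.016,.0455),P(-.0212,.018,.008),P(-.0212,-.018,.008),P(-.004,.084,.021),P(-.004,-.084,.021)])
print(((proj('top',p)-[210,200]+.5)*5-.5).round(0).tolist())
E
```

```text
[[257.0, 204.0], [319.0, 219.0], [232.0, 304.0], [296.0, 318.0], [257.0, 203.0], [325.0, 218.0], [136.0, 141.0], [459.0, 215.0]]
```

```bash
python3 - <<'E'
import cv2
im=cv2.imread('pics/top4.png');cv2.imwrite('pics/c7.png',cv2.resize(im[230:280,245:285],None,fx=12,fy=12,interpolation=cv2.INTER_CUBIC))
im=cv2.imread('pics/wrist4.png');cv2.imwrite('pics/c8.png',cv2.resize(im[212:352,205:365],None,fx=4,fy=4,interpolation=cv2.INTER_CUBIC))
E
```

```text
(no output)
```

View pics/c7.png

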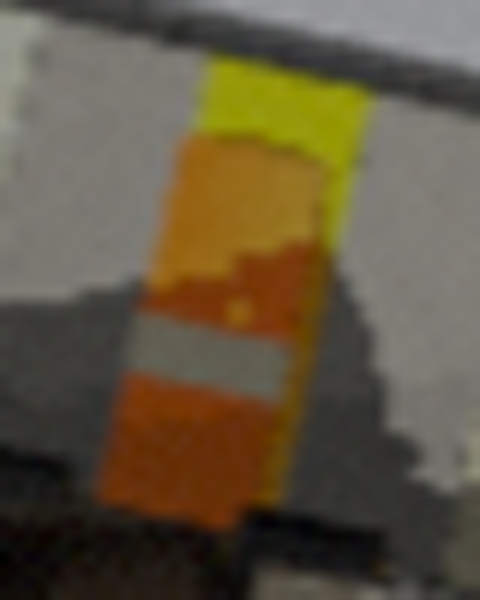

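View pics/c8.png

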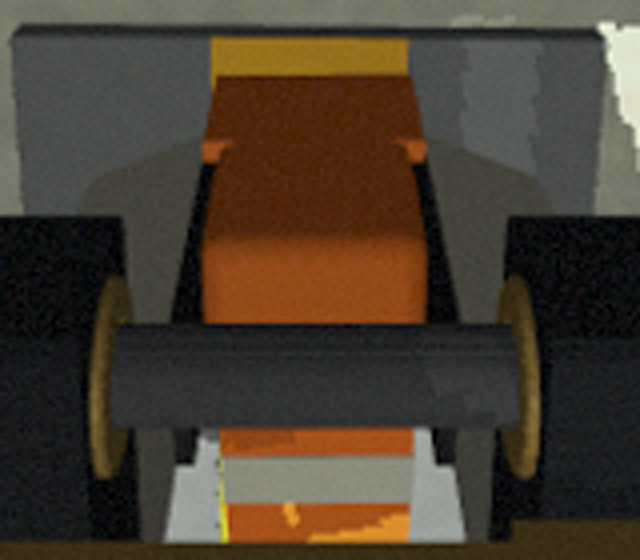

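```bash
python3 - <<'E'
from plan import *
N=np.array([-SU[1],SU[0]])
c=lambda u,k,o:(np.array(u)+.5)/k-.5+np.array(o)
b=28.8
w=[((188,140),(56,16,4)),((326,165),(56,-16,4)),((137,315),(18,16,13.5)),((297,345),(18,-16,13.5)),((125,375),(6,16,16.5)),((283,402),(6,-16,16.5))]
p,e=fit([('top',c(u,12,(245,230)),(l[0],l[1],l[2]+b),None) for u,l in w],[.49,.05,-.24])
t=p[:2]+.056*np.array([np.cos(p[2]),np.sin(p[2])])
print(p,np.degrees(p[2]),e.round(1).tolist());print('tip d,lat',(t-SO)@SU*1e3,(t-SO)@N*1e3,'origin lat',(p[:2]-SO)@N*1e3)
E
```

```text
[ 0.49263567  0.05040991 -0.21896037] -12.545505362670442 [[-0.6, -0.5], [0.4, -0.0], [0.4, 0.1], [-0.3, 0.2], [0.3, -0.0], [-0.2, 0.3]]
tip d,lat -22.162431406482508 3.2258899492304067 origin lat 1.6578869099615146
```

```bash
python3 -m creep '[[[0,-0.1,-0.5,0,0,-1.1,-1],[0,-0.1,-1,0,0,-1.1,-1],[0,-0.1,-1.5,0,0,-1.1,-1],[0,-0.1,-1.8,0,0,-1.1,-1],[0,-0.1,-1.8,0,0,-1.1,-1]]]'
python3 - <<'E'
from plan import *
rel(); tipgo(-.02,.0462)
im=arm.get_image('top'); cv2.imwrite('pics/top5.png',im[:,:,::-1])
im=cv2.imread('pics/top5.png');cv2.imwrite('pics/c9.png',cv2.resize(im[230:280,245:285],None,fx=12,fy=12,interpolation=cv2.INTER_CUBIC))
im=arm.get_image('wrist')[:,:,::-1];cv2.imwrite('pics/c10.png',cv2.resize(im[212:352,205:365],None,fx=4,fy=4,interpolation=cv2.INTER_CUBIC))
E
```

```text
clock: 5.9
position: [0.4522, 0.0579, 0.0497]
ee_rot: [-0.415, -3.113, 0.0]
force: [-0.5, -0.2, -1.5]
width: 0.302
tip d mm -20.36278118104426 lat -0.9423875852588226 z 0.04970768928398931 F along -0.4114911209795533 Fz -1.5448315413606741 t 5.9
t 5.9 shift cm [ 0.06  0.08 -0.35] turn [ 0.01 -0.05  1.02] F [-0.5 -0.2 -1.5] w 0.30180062900789395
```

View pics/c9.png

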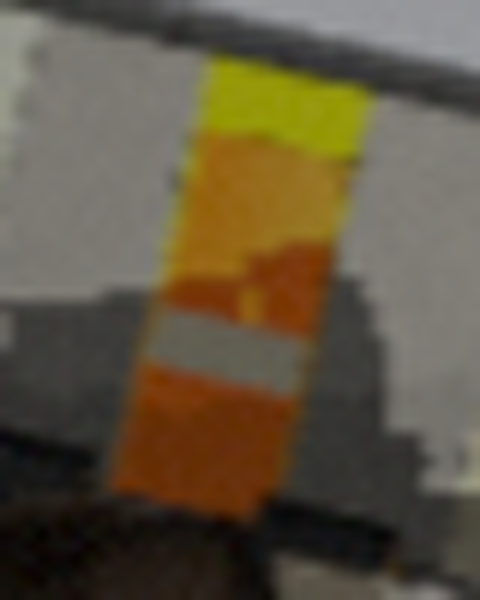

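View pics/c10.png

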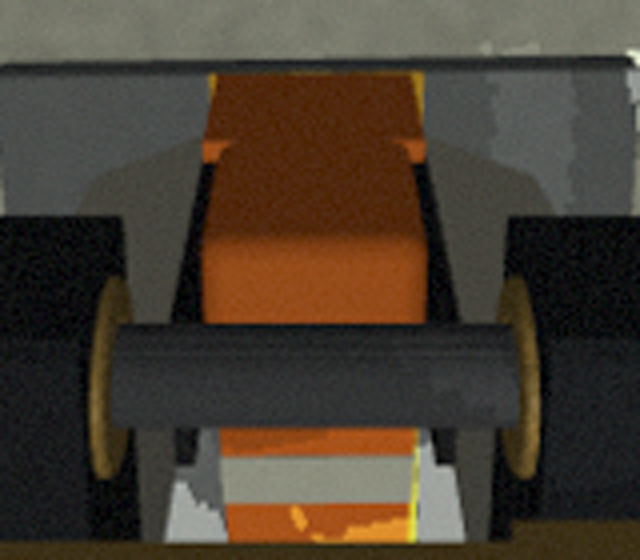

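```bash
python3 -m creep '[[[0,0,-0.15,0,0,0.3,-1],[0,0,-0.3,0,0,0.3,-1],[0,0,-0.3,0,0,0.3,-1],[0,0,-0.3,0,0,0.3,-1]]]' 50
python3 -c "
from plan import *
rel()"
```

```text
clock: 6.4
position: [0.4525, 0.058, 0.0472]
ee_rot: [-0.407, -3.115, -0.0]
force: [0.1, 0.6, -0.9]
width: 0.304
tip d mm -20.07428988472658 lat -0.8316693574881191 z 0.04719725858630778 F along -0.030728047533273146 Fz -0.8560317088738365 t 6.4
```

```bash
python3 -m creep '[[[0,0,-0.1,0,0,0,-1],[0,0,-0.1,0,0,0,-1],[0,0,-0.1,0,0,0,-1]]]'
python3 -c "
from plan import *
rel()"
python3 -m creep '[[[0,0,-0.1,0,0,0,-1],[0,0,-0.1,0,0,0,-1],[0,0,-0.1,0,0,0,-1]]]'
python3 -c "
from plan import *
rel()"
```

```text
clock: 6.7
position: [0.4526, 0.058, 0.0462]
ee_rot: [0.407, 3.115, 0.0]
force: [-1.3, -0.4, -1.8]
width: 0.303
tip d mm -20.046220296005306 lat -0.8074105838508608 z 0.04621354097252716 F along -1.129743118415116 Fz -1.8103822504916949 t 6.7
clock: 7.0
position: [0.4526, 0.058, 0.0461]
ee_rot: [0.407, 3.115, 0.001]
force: [-5.2, -0.4, 16.6]
width: 0.295
tip d mm -20.011963743582314 lat -0.7840386313492425 z 0.04609133131543126 F along -4.947497805699348 Fz 16.59234935018869 t 7.0
```

Contact came at the predicted height. I'll ease off the pressing and slide along the track.

```bash
python3 -m creep '[[[0,0,0.08,0,0,0,-1],[0.48,-0.12,0.08,0,0,0,-1],[0.97,-0.24,0.08,0,0,0,-1],[1.46,-0.37,0.08,0,0,0,-1],[1.46,-0.37,0.08,0,0,0,-1]]]'
python3 - <<'E'
from plan import *
rel(); tipgo(.02,.0462)
im=arm.get_image('top')[:,:,::-1];cv2.imwrite('pics/c11.png',cv2.resize(im[220:280,245:295],None,fx=10,fy=10,interpolation=cv2.INTER_CUBIC))
E
```

```text
clock: 7.5
position: [0.4676, 0.0543, 0.0461]
ee_rot: [-0.407, -3.115, -0.0]
force: [-2.9, 0.5, 7.6]
width: 0.305
tip d mm -4.55590167991976 lat -0.6917435822037171 z 0.04611044666869594 F along -2.9077217332763983 Fz 7.556055544798649 t 7.5
t 7.5 shift cm [ 2.4  -0.53  0.01] turn [-0.01 -0.    0.72] F [-2.9  0.5  7.6] w 0.3046744612523932
```

View pics/c11.png

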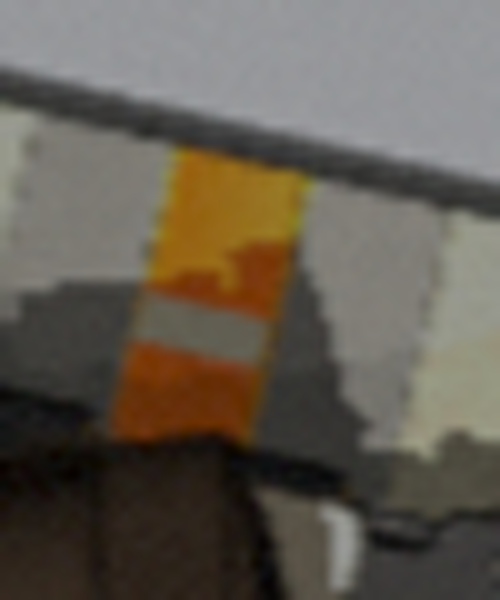

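```bash
python3 -m creep '[[[0.5,-0.12,0,0,0,0,-1],[1,-0.25,0,0,0,0,-1],[1.5,-0.38,0,0,0,0,-1],[2,-0.5,0.02,0,0,0,-1],[2.3,-0.57,0.02,0,0,0,-1]]]'
python3 -c "
from plan import *
rel()"
python3 -m creep '[[[0.2,-0.05,0,0,0,0,-1],[0.4,-0.1,0,0,0,0,-1],[0.4,-0.1,0,0,0,0,-1]]]'
python3 -c "
from plan import *
rel()"
python3 -m creep '[[[0.2,-0.05,0,0,0,0,-1],[0.4,-0.1,0,0,0,0,-1],[0.4,-0.1,0,0,0,0,-1]]]'
python3 -c "
from plan import *
rel()"
```

```text
clock: 8.05
position: [0.4909, 0.0484, 0.0461]
ee_rot: [0.407, 3.115, 0.0]
force: [-2.4, 0.9, 3.5]
width: 0.301
tip d mm 19.460138911620863 lat -0.7318042607556476 z 0.04613482278638985 F along -2.522389031503062 Fz 3.488162603686542 t 8.05
clock: 8.35
position: [0.4943, 0.0475, 0.0461]
ee_rot: [-0.407, -3.115, -0.0]
force: [-1.5, 0.9, 2.9]
width: 0.304
tip d mm 22.93787751650013 lat -0.7712986191003417 z 0.04612952137664148 F along -1.698069105865048 Fz 2.9418678103464897 t 8.35
clock: 8.65
position: [0.4952, 0.0473, 0.0461]
ee_rot: [-0.404, -3.11, 0.0]
force: [-12.7, 2.3, 14.8]
width: 0.302
tip d mm 23.931548167885953 lat -0.7559563912456086 z 0.04609619277981776 F along -12.890383450107816 Fz 14.79624164539693 t 8.65
```

```bash
python3 -m creep '[[[0.15,-0.04,0.03,0,0,0,-1],[0.3,-0.08,0.05,0,0,0,-1],[0.4,-0.1,0.05,0,0,0,-1],[0.4,-0.1,0.05,0,0,0,-1]]]'
python3 -c "
from plan import *
rel(); tipgo(.044,.0462)"
```

```text
clock: 9.05
position: [0.4957, 0.0471, 0.046]
ee_rot: [-0.401, -3.104, 0.001]
force: [-22.6, 6.7, 22.3]
width: 0.301
tip d mm 24.418444544837868 lat -0.800959586742381 z 0.0460497787161307 F along -23.58108933989368 Fz 22.269903947873225 t 9.05
t 9.05 shift cm [ 1.92 -0.4   0.02] turn [-0.05 -0.67  0.59] F [-22.6   6.7  22.3] w 0.3012074665306211
```

```bash
python3 -m creep '[[[0,0,0.05,0,0,0,-1],[0,0,0.1,0,0,0,-1],[0,0,0.1,0,0,0,-1]]]'
python3 -c "
from plan import *
rel(); tipgo(.044,.0462)"
```

```text
clock: 9.35
position: [0.4971, 0.0464, 0.0463]
ee_rot: [-0.403, -3.106, 0.002]
force: [-13.2, 4.4, 2.0]
width: 0.3
tip d mm 25.956364050959024 lat -1.0979831969298746 z 0.04631854387318282 F along -13.844664550380397 Fz 2.044734445130038 t 9.35
t 9.35 shift cm [ 1.78 -0.33 -0.01] turn [-0.01 -0.53  0.63] F [-13.2   4.4   2. ] w 0.2997069214636216
```

```bash
python3 -m creep '[[[0.15,-0.03,0,0,0,0,-1],[0.3,-0.06,0.01,0,0,0,-1],[0.4,-0.08,0.02,0,0,0,-1],[0.4,-0.08,0.02,0,0,0,-1]]]'
python3 -c "
from plan import *
rel(); tipgo(.044,.0462)"
python3 -m creep '[[[0.15,-0.03,0,0,0,0,-1],[0.3,-0.06,0.01,0,0,0,-1],[0.4,-0.08,0.02,0,0,0,-1],[0.4,-0.08,0.02,0,0,0,-1]]]'
python3 -c "
from plan import *
rel(); tipgo(.044,.0462)"
```

```text
clock: 9.75
position: [0.5011, 0.0453, 0.0463]
ee_rot: [-0.404, -3.106, 0.002]
force: [-13.4, 3.8, 0.7]
width: 0.306
tip d mm 30.093182258700683 lat -1.2851244318250088 z 0.04634553987287447 F along -13.933656393873422 Fz 0.6890686090009588 t 9.75
t 9.75 shift cm [ 1.38 -0.22 -0.01] turn [ 0.01 -0.55  0.66] F [-13.4   3.8   0.7] w 0.3060121599485286
clock: 10.15
position: [0.5053, 0.0443, 0.0464]
ee_rot: [-0.404, -3.106, 0.002]
force: [-11.9, 3.2, -1.3]
width: 0.301
tip d mm 34.40163581189005 lat -1.2245100051361633 z 0.046422447868970255 F along -12.344049574425194 Fz -1.3445923459692575 t 10.15
t 10.15 shift cm [ 0.96 -0.12 -0.02] turn [ 0.02 -0.54  0.68] F [-11.9   3.2  -1.3] w 0.3010184866014242
```

```bash
python3 -m creep '[[[0.15,-0.03,-0.01,0,0,0,-1],[0.3,-0.06,-0.02,0,0,0,-1],[0.4,-0.08,-0.02,0,0,0,-1],[0.4,-0.08,-0.02,0,0,0,-1]]]'
python3 -c "
from plan import *
rel(); tipgo(.044,.0462)"
python3 -m creep '[[[0.15,-0.03,0,0,0,0,-1],[0.3,-0.06,0,0,0,0,-1],[0.35,-0.08,0,0,0,0,-1],[0.35,-0.08,0,0,0,0,-1]]]'
python3 - <<'E'
from plan import *
rel(); tipgo(.044,.0462)
import pickle
pickle.dump(arm.observe(),open('w5.pkl','wb'))
for n in('wrist','top','scene'):
  im=arm.get_image(n)[:,:,::-1];cv2.imwrite(f'pics/{n}6.png',im)
  if n=='top':cv2.imwrite('pics/c12.png',cv2.resize(im[210:280,240:320],None,fx=8,fy=8,interpolation=cv2.INTER_CUBIC))
  if n=='wrist':cv2.imwrite('pics/c13.png',cv2.resize(im[212:352,205:365],None,fx=4,fy=4,interpolation=cv2.INTER_CUBIC))
E
```

```text
clock: 10.55
position: [0.509, 0.0435, 0.0463]
ee_rot: [-0.404, -3.106, 0.002]
force: [-13.2, 2.6, 1.4]
width: 0.302
tip d mm 38.23060285545035 lat -1.0358012368347274 z 0.04629091906511207 F along -13.41285003927807 Fz 1.3740374876587444 t 10.55
t 10.55 shift cm [ 0.58 -0.04 -0.01] turn [ 0.02 -0.56  0.68] F [-13.2   2.6   1.4] w 0.30166695290569884
clock: 10.95
position: [0.5127, 0.0427, 0.0463]
ee_rot: [-0.404, -3.106, 0.002]
force: [-12.3, 3.2, -0.6]
width: 0.3
tip d mm 41.967715215422125 lat -0.8974237662293267 z 0.04629045265969438 F along -12.71936382271861 Fz -0.6469831505107035 t 10.95
t 10.95 shift cm [ 0.22  0.04 -0.01] turn [ 0.02 -0.54  0.68] F [-12.3   3.2  -0.6] w 0.3003189559348617
```

View pics/c12.png

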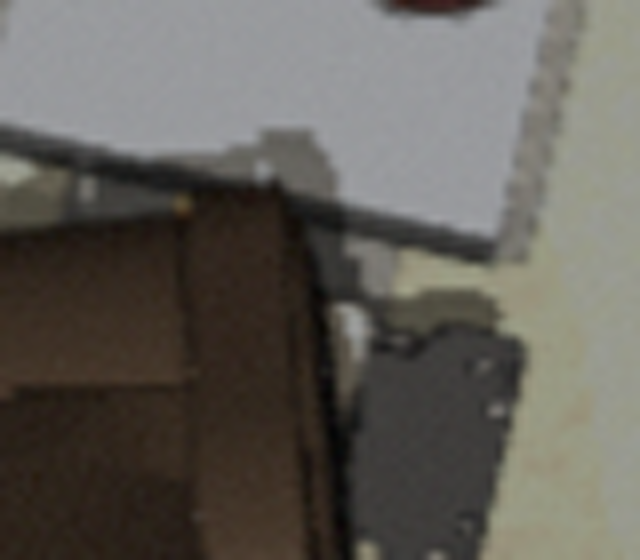

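View pics/c13.png

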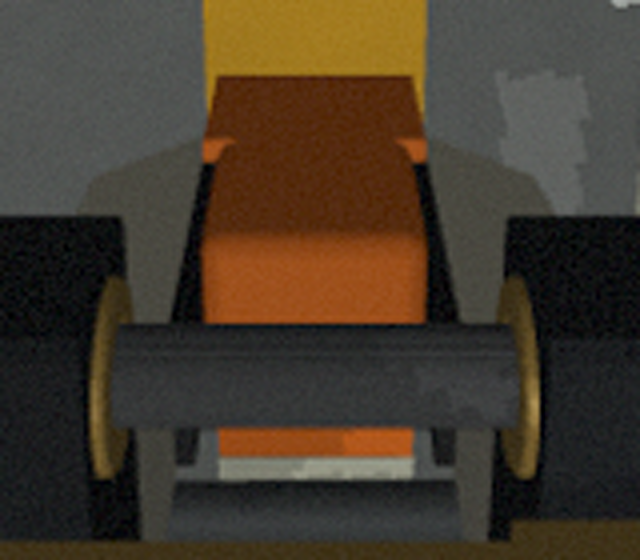

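View pics/scene6.png

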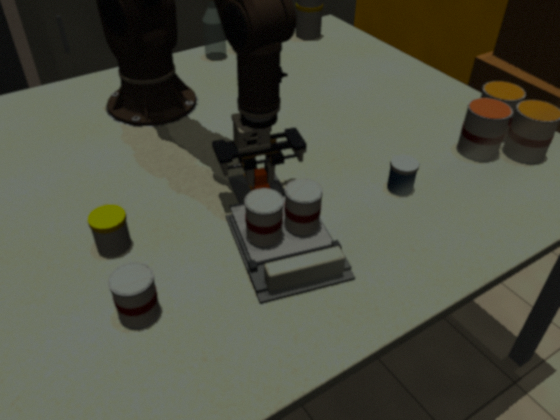

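```bash
cat > dchk.py <<'E'
from plan import *
import pickle,sys
def chk(s,w,liprow):
    c=lambda u:(np.array(u)+.5)/4-.5+np.array((205,212))
    U=np.array([c(u) for u,_ in w]);L=np.array([l for _,l in w])/1000
    R0=Ro.from_rotvec(s['ee_rot']).as_matrix()@np.diag([-1,1,-1.])
    f=lambda p,L:s['position']+(L+p[:3])@(R0@Ro.from_euler('zy',p[3:5]).as_matrix()).T
    x=least_squares(lambda p:(proj('wrist',f(p,L),s)-U).ravel(),[.043,0,-.038,0,0]).x
    print('wedge in tool',(x[:3]*1e3).round(1),np.degrees(x[3:]).round(2))
    tip=f(x,np.array([[.056,0,0]]))[0]; print('tip vs scale',(tip[:2]-SO)@SU*1e3,(tip[:2]-SO)@[-SU[1],SU[0]]*1e3,tip[2])
    a=np.radians(np.arange(60,300,5))
    for d in range(34,52,2):
        lx=.056-d/1000; zc=.004+d/4000+.005/np.cos(0)
        P=np.c_[lx+.005*np.cos(a),0*a,zc+.005*np.sin(a)]
        r=((proj('wrist',f(x,P),s)[:,1]-212+.5)*4-.5).min(); print(d,r.round(0),end='; ')
    print('seen',liprow)
E
python3 - <<'E'
from dchk import *
s=pickle.load(open('w5.pkl','rb'))
chk(s,[((216,76),(-56,-16,0)),((413,76),(-56,16,0)),((203,237),(-56,-14,55)),((427,237),(-56,14,55)),((218,457),(6,-16,16.5)),((414,457),(6,16,16.5))],480)
E
```

```text
wedge in tool [ 43.5  -0.5 -40. ] [ 0.15 -0.94]
tip vs scale 42.97020591236505 -2.4169887557117784 0.0070022614486109636
34 508.0; 36 500.0; 38 492.0; 40 485.0; 42 477.0; 44 469.0; 46 461.0; 48 453.0; 50 445.0; seen 480
```

```bash
python3 -m creep '[[[0.1,-0.02,0,0,0,0,-1],[0.2,-0.04,0,0,0,0,-1],[0.23,-0.05,0,0,0,0,-1],[0.23,-0.05,0,0,0,0,-1],[0.23,-0.05,0,0,0,0,-1]]]'
python3 - <<'E'
from plan import *
import pickle
rel(); tipgo(.044,.0462)
pickle.dump(arm.observe(),open('w6.pkl','wb'))
for n in('wrist','top'):
  im=arm.get_image(n)[:,:,::-1];cv2.imwrite(f'pics/{n}7.png',im)
  if n=='wrist':cv2.imwrite('pics/c14.png',cv2.resize(im[212:352,205:365],None,fx=4,fy=4,interpolation=cv2.INTER_CUBIC))
E
```

```text
clock: 11.6
position: [0.5149, 0.0422, 0.0463]
ee_rot: [-0.404, -3.106, 0.002]
force: [-12.8, 2.8, 0.6]
width: 0.305
tip d mm 44.28286880715784 lat -0.8100638789824326 z 0.04628175507162224 F along -13.102810093895199 Fz 0.5728921567651925 t 11.6
t 11.6 shift cm [-0.01  0.09 -0.01] turn [ 0.02 -0.54  0.68] F [-12.8   2.8   0.6] w 0.3046074615015673
```

View pics/c14.png

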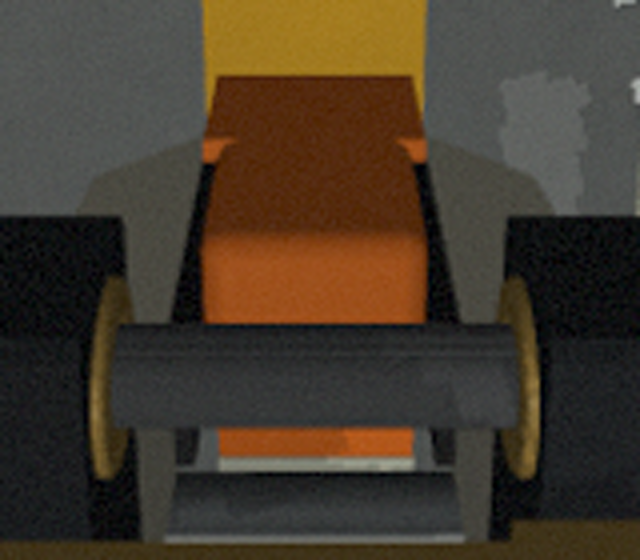

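View pics/top7.png

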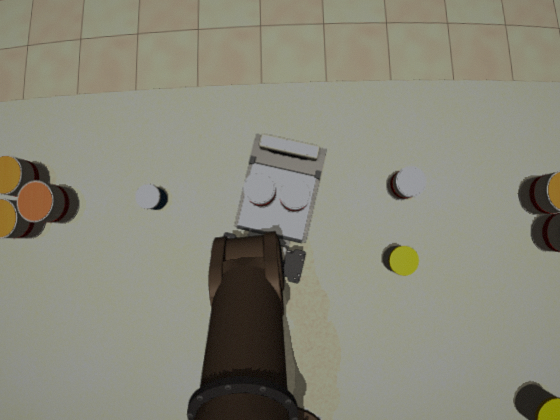

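```bash
python3 -m creep '[[[0,0,0,0,0,0,-1],[0,0,0,0,0,0,-1],[0,0,0,0,0,0,-1],[0,0,0,0,0,0,-1],[0,0,0,0,0,0,-1]]]'
python3 - <<'E'
from plan import *
rel(); arm.sign_off(); 
E
```

```text
clock: 12.2
position: [0.5149, 0.0422, 0.0463]
ee_rot: [-0.404, -3.106, 0.002]
force: [-12.7, 2.6, 0.9]
width: 0.301
tip d mm 44.28487914385932 lat -0.8377681431094116 z 0.046274411906469186 F along -12.967323499956706 Fz 0.8927204326597922 t 12.2
the job is handed in; nothing more can be done
```

I gripped the wedge by its block, laid it flat on the yellow track and slid it under the middle of the front lip. I handed the job in at 12.2 s, still gripping and holding it there.

**Lift:** Arm position puts the thin edge 44.3 mm past the lip. The wrist picture gives about 43.3 mm, with the lip on the white band. That means a lift of about 5 mm; I worked it out from the insertion depth and did not measure the lip's height directly.

**Hold:** Nothing moved over the last 0.5 s. The push was steady at about 13 N, with almost no vertical force.

**Alignment:** The gripper is about 0.8 mm off the centre line, and the wedge's yaw is off by about 0.5°. One wrist-camera estimate disagreed, putting the thin edge about 2.4 mm to the right of centre. I left it, because the wedge still looked centred on the track in the wrist view.

**During the slide:** At first contact the push rose briefly to about 24 N, with 22 N pressing the wedge down. I eased the downward pressure and the slide then went smoothly.

**Surroundings:** In the last top picture the cans, jar, spare can and pot look where they were. The gripper and arm did not appear to touch the platform or the cans.

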